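Bench-test a light bar

TASK

Test the black light bar for the customer: lay it in the cradle of the bench tester, diffuser up, square and centred across both saddles, and let go of it. Then press the tester's buttons one at a time, each fully down and released before the next: green (power), amber (warm light), white (cool light) and last red (off). Press no button before the bar is in, lay the bar down rather than drop it, leave it in the cradle, and do not move the other bars, the cup or the downlight.

Things in the scene. Friction and masses are not known exactly. Their poses are not given: they have to be found in the camera images.
- tester: Bench tester for light bars, fixed, 235 mm deep (x) by 328 mm wide (y). Origin on the counter under its centre; x points from the button side to the cradle side, y left seen from the button side. Negative x: aluminium button box, top 58 mm high, four round buttons along y. Positive x: low grey bed, top 30 mm high, carrying the cradle. Thin cheek plates 70 mm high at y +-162 mm.
- cradle_center (a point): Where a bar's centre lies when it rests in the cradle: tester x 60, y 0, height 61 mm; axes as the tester's. The bar lies along y on two saddles; either end may be at either side. Between the saddles 106 mm (in y) is free for fingers, down to the bed.
- saddle_left (a point): Middle of the floor of the +y black U-shaped saddle, 46 mm above the counter, 65 mm from the cradle's centre; the other is its mirror image. Each is 24 mm wide in y and open along y. Inside its upright lips (12 mm high) it is 42 mm wide in x, 8 mm more than a bar; above, the lips flare to about 59 mm, ending 68 mm above the counter.
- btn_green_top (a point): Centre of the top face of the green button's cap (cap 36 mm across, in a 52 mm steel collar) when up, 82 mm above the counter; it moves with the cap. In the tester's frame the cap is at x -60 mm, y +105 mm.
- btn_red_top (a point): Centre of the top face of the red button's cap (cap 36 mm across, in a 52 mm steel collar) when up, 82 mm above the counter; it moves with the cap. In the tester's frame the cap is at x -60 mm, y +40 mm.
- btn_amber_top (a point): Centre of the top face of the amber (orange) button's cap (cap 36 mm across, in a 52 mm steel collar) when up, 82 mm above the counter; it moves with the cap. In the tester's frame the cap is at x -60 mm, y -40 mm.
- btn_white_top (a point): Centre of the top face of the white button's cap (cap 36 mm across, in a 52 mm steel collar) when up, 82 mm above the counter; it moves with the cap. In the tester's frame the cap is at x -60 mm, y -105 mm.
- btn_green (a joint): How far the green button (power) is down, in m: 0 up, 0.008 fully down; it springs back up when let go. Each button starts to move at 1.5 N and is fully down at 5 N, pressed straight down; pressed means more than 5.5 mm down.
- btn_red (a joint): How far the red button (off) is down, in m: 0 up, 0.008 fully down; it springs back up when let go. Same spring.
- btn_amber (a joint): How far the amber button (warm light) is down, in m: 0 up, 0.008 fully down; it springs back up when let go. Same spring.
- btn_white (a joint): How far the white button (cool light) is down, in m: 0 up, 0.008 fully down; it springs back up when let go. Same spring.
- black_bar: The whole black bar: origin at the centre of its underside, axes as point black_bar_center.
- black_bar_center (a point): Centre (half-way up) of the black light bar: 200 x 34 x 30 mm high, about 0.2 to 0.3 kg, black sides and edges, dark end caps, an 18 mm wide cream-white diffuser along its top. One of three bars lying about parallel, 100 mm apart, on the mat, in any order. x along its length, z up out of the diffuser.
- silver_bar_center (a point): Centre (half-way up) of the silver light bar: 200 x 34 x 30 mm high, about 0.2 to 0.3 kg, silver sides and edges, grey end caps, an 18 mm wide cream-white diffuser along its top. One of three bars lying about parallel, 100 mm apart, on the mat, in any order. x along its length, z up out of the diffuser. Not to be moved.
- white_bar_center (a point): Centre (half-way up) of the white light bar: 200 x 34 x 30 mm high, about 0.2 to 0.3 kg, white sides and edges, white end caps, an 18 mm wide cream-white diffuser along its top. One of three bars lying about parallel, 100 mm apart, on the mat, in any order. x along its length, z up out of the diffuser. Not to be moved.
- mat: Thin blue-grey counter mat, fixed, 300 mm (x) by 340 mm (y), 4 mm thick; origin under its centre. The bars lie on it, so their centres are 19 mm above the counter.
- cup: Paper coffee cup with a lid, 82 mm across, 110 mm high, origin under its base; a bystander beyond the work area.
- downlight: Round white recessed downlight lying face up, 116 mm across, 27 mm high; a bystander.

How it is judged (in metres and radians):
On the way, in this order (a step that is already met when the one before it is completed fails the run):
1. the black bar lies in the cradle, released, all buttons up (x of black_bar_center in the frame of cradle_center between -0.01 and 0.01 m and y of black_bar_center in the frame of cradle_center between -0.022 and 0.022 m and z of black_bar_center in the frame of cradle_center between -0.006 and 0.006 m and angle between the x axis of black_bar_center and the y axis of cradle_center, either way round below 0.12 rad and angle between black_bar_center's own z axis and vertical below 0.12 rad and contact force between the fingers and black_bar below 0.05 N and value of joint each of btn_green, btn_red, btn_amber, btn_white below 0.002 m), for 0.3 s.
2. the green button is pressed down, alone, with the bar in the cradle (value of joint btn_green above 0.0055 m and value of joint each of btn_red, btn_amber, btn_white below 0.002 m and x of black_bar_center in the frame of cradle_center between -0.01 and 0.01 m and y of black_bar_center in the frame of cradle_center between -0.022 and 0.022 m and z of black_bar_center in the frame of cradle_center between -0.006 and 0.006 m and angle between the x axis of black_bar_center and the y axis of cradle_center, either way round below 0.12 rad and angle between black_bar_center's own z axis and vertical below 0.12 rad), for 0.1 s.
3. the amber button is pressed down, alone, with the bar in the cradle (value of joint btn_amber above 0.0055 m and value of joint each of btn_green, btn_red, btn_white below 0.002 m and x of black_bar_center in the frame of cradle_center between -0.01 and 0.01 m and y of black_bar_center in the frame of cradle_center between -0.022 and 0.022 m and z of black_bar_center in the frame of cradle_center between -0.006 and 0.006 m and angle between the x axis of black_bar_center and the y axis of cradle_center, either way round below 0.12 rad and angle between black_bar_center's own z axis and vertical below 0.12 rad), for 0.1 s.
4. the white button is pressed down, alone, with the bar in the cradle (value of joint btn_white above 0.0055 m and value of joint each of btn_green, btn_red, btn_amber below 0.002 m and x of black_bar_center in the frame of cradle_center between -0.01 and 0.01 m and y of black_bar_center in the frame of cradle_center between -0.022 and 0.022 m and z of black_bar_center in the frame of cradle_center between -0.006 and 0.006 m and angle between the x axis of black_bar_center and the y axis of cradle_center, either way round below 0.12 rad and angle between black_bar_center's own z axis and vertical below 0.12 rad), for 0.1 s.
5. the red button is pressed down, alone, with the bar in the cradle (value of joint btn_red above 0.0055 m and value of joint each of btn_green, btn_amber, btn_white below 0.002 m and x of black_bar_center in the frame of cradle_center between -0.01 and 0.01 m and y of black_bar_center in the frame of cradle_center between -0.022 and 0.022 m and z of black_bar_center in the frame of cradle_center between -0.006 and 0.006 m and angle between the x axis of black_bar_center and the y axis of cradle_center, either way round below 0.12 rad and angle between black_bar_center's own z axis and vertical below 0.12 rad), for 0.1 s.
At the end, for the whole second after the job is handed in: The black bar rests released and still in the cradle, diffuser up: centre within 10 mm across, 22 mm along and 6 mm in height of the cradle's centre, within 0.12 rad of square and level; all four buttons up (less than 2 mm down) (all of step 1 and linear speed of black_bar below 0.02 m/s); the robot touches nothing.
It fails at once if a button is pressed (more than 4 mm) while the black bar is not in the cradle (value of joint any of btn_green, btn_red, btn_amber, btn_white above 0.004 m and not (x of black_bar_center in the frame of cradle_center between -0.01 and 0.01 m and y of black_bar_center in the frame of cradle_center between -0.022 and 0.022 m and z of black_bar_center in the frame of cradle_center between -0.006 and 0.006 m and angle between the x axis of black_bar_center and the y axis of cradle_center, either way round below 0.12 rad and angle between black_bar_center's own z axis and vertical below 0.12 rad)).
It fails at once if two buttons are down (more than 4 mm) at once (value of joint each of btn_green, btn_red above 0.004 m or value of joint each of btn_green, btn_amber above 0.004 m or value of joint each of btn_green, btn_white above 0.004 m or value of joint each of btn_red, btn_amber above 0.004 m or value of joint each of btn_red, btn_white above 0.004 m or value of joint each of btn_amber, btn_white above 0.004 m).
It fails at once if the black bar is dropped (falls free at more than 0.6 m/s, about 20 mm) (contact force between the fingers and black_bar below 0.05 N and linear speed of black_bar above 0.6 m/s).
It fails at once if another bar, the cup or the downlight is moved by more than 25 mm (distance of any of silver_bar_center, white_bar_center, cup, downlight from where it was at the start of the episode above 0.025 m).
It also fails if it takes over 61 s, if anything falls off the work surface, if the arm or the gripper's body presses on something with over 40 N, if the wrist force passes 120 N, or if a joint passes its speed limit or range.

ROBOT

A 7-joint arm with a two-finger parallel gripper is mounted at the origin on the work surface. World frame = base frame: x ahead of the robot, y to its left, z up, the work surface at z = 0. Lengths are in mm, angles in rad, forces in N, time in s.
With the tool pointing down it reaches from about 425 to 875 mm from the base axis. Payload 8.4 kg.
Tool frame: the origin (TCP) lies between the finger pads; the fingertips stand 19 mm ahead of it and the grasp point (between the pads) is the TCP; y points along the fingers, z is the direction in which the jaws open and shut, and the axes are right-handed (so a half turn about y gives the same grasp; the last joint's range is limited). The gripper opens to 87 mm and grips with 3 to 60 N. Pads are 19 mm wide; open, the fingers measure 117 mm over their backs; the gripper's body (75 mm by 190 mm) begins 51 mm behind the grasp point.
Start: joints at [-1.227, 0.333, 0.04, 1.465, -0.013, 1.343, -0.059], TCP at [278.504, 587.282, 241.546] pointing down, gripper open.
Joint ranges: [-2.58, 2.58], [-0.38, 2.09], [-1.3, 1.39], [0.25, 2.4], [-1.5, 4.64], [0.08, 2.09], [-2.65, 2.65]. Speed limits (rad/s): [2.22, 2.22, 2.79, 2.79, 3.14, 3.14, 3.14].

INTERFACE

Orientations are given as a unit quaternion [w, x, y, z].
In Python, from cell import ctrl, solver, get_obs, cams gives the robot as it stands. Calls block until the motion is done:
- ctrl.move_ptp(position, orientation): joint-space move of the TCP to a pose.
- ctrl.move_linear(position, v=150, ori=None, threshold=None): straight line of the TCP; ori=None keeps the orientation; v is the mean speed in mm/s. With threshold (N) it stops when the force on the tool has changed by that much, and returns True; else False.
- ctrl.goto_joints(angles): joint-space move.
- ctrl.release() and ctrl.clamp(strength=None): open the fingers fully, or close them until they stop; strength is the grip in N (None keeps the last).
- ctrl.dwell(seconds).
- solver.ik(position, orientation): joint angles nearest the present ones, or None.
- get_obs(): the state.
- cams.capture(name): name is "scene" or "top"; returns a dict with "frame" (384x512x3 uint8, blue, green, red), "intrinsics" (3x3 intrinsics, pixels), "distortion" ([k1, k2, p1, p2, k3] as OpenCV has them; the pictures are not rectified), "camera_from_world" (4x4, takes a point from world to camera coordinates). Camera axes: x right, y down, z forward; pixel columns grow to the right and rows downward; lengths in mm; the calibration is good to about 2 mm. A picture is of the moment at which its call begins. There is no depth.
A pose or a line that the arm cannot do raises ctrl.MotionError and nothing moves.
- ctrl.sign_off(): hands the job in, once; it reports no verdict.
The state is a dict: "clock": time; "joints": joint angles; "joint_velocities": joint speeds; "joint_torque": joint torques, N m; "ee_pos": TCP position; "tool_rot": TCP orientation; "ft_force": force on the tool from outside, world axes, zero at the start; "ft_torque": the same for the moment, N m; "opening": finger opening in mm.
Only numpy, scipy, OpenCV 4.12 (cv2) and the standard library are available. Lean on these libraries where they do the work, as an engineer would, in place of code of your own. Each camera call takes 0.05 s, during which the arm holds its last target.

## Working session

There is one attempt and no reset: what is moved stays moved. The work goes in short steps, each a Python script; the robot and the scene stay as the last script left them, time stands still between calls to the robot, and variables do not carry over. Pictures are saved under pics/ and viewed, and the job is handed in when it is done.

```bash
ls; mkdir -p pics; python3 - <<'E'
from cell import ctrl, solver, get_obs, cams
import cv2,numpy as np
np.set_printoptions(precision=3,suppress=True)
for n in("scene","top"):
    c=cams.capture(n);cv2.imwrite(f"pics/{n}0.png",c["frame"]);np.savez(f"{n}.npz",**c)
    print(n,c["intrinsics"],c["distortion"],c["camera_from_world"])
o=get_obs();print(o)
E
```

```text
pics
scene [[349.679   0.    257.975]
 [  0.    349.679 182.525]
 [  0.      0.      1.   ]] [-0.022  0.     0.     0.     0.   ] [[  -0.565    0.825    0.006  300.159]
 [   0.672    0.465   -0.576 -400.048]
 [  -0.478   -0.322   -0.817 1437.786]
 [   0.       0.       0.       1.   ]]
top [[446.263   0.    254.68 ]
 [  0.    446.263 193.724]
 [  0.      0.      1.   ]] [-0.172  0.     0.     0.     0.   ] [[   0.008   -0.999    0.031   16.19 ]
 [  -0.998   -0.011   -0.067  609.725]
 [   0.067   -0.03    -0.997 1078.487]
 [   0.       0.       0.       1.   ]]
{'clock': 0.1, 'joints': array([-1.227,  0.334,  0.04 ,  1.466, -0.013,  1.343, -0.058]), 'joint_velocities': array([ 0.003, -0.002, -0.001, -0.003, -0.001,  0.   ,  0.   ]), 'joint_torque': array([  0.005, -65.781,   1.341, -40.471,  -0.06 ,   0.041,   0.   ]), 'ee_pos': array([278.34 , 586.958, 240.744]), 'tool_rot': array([-0.689,  0.69 , -0.155,  0.155]), 'ft_force': array([-0.315,  0.118, -0.456]), 'ft_torque': array([-0.051, -0.03 , -0.018]), 'opening': 86.8497436101931}
```

View pics/scene0.png

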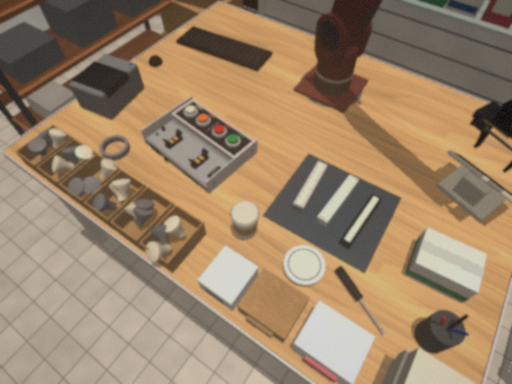

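View pics/top0.png

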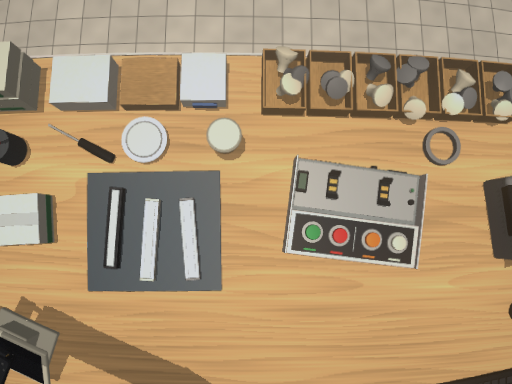

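The black bar is the leftmost in the top view, at about (115,228). The buttons are green (313,232), red (340,236), amber (373,240) and white (399,243). I'll enlarge both areas.

```bash
python3 - <<'E'
import cv2
f=cv2.imread("pics/top0.png")
def crop(x,y,w,h,s,n):
    c=cv2.resize(f[y:y+h,x:x+w],None,fx=s,fy=s,interpolation=cv2.INTER_CUBIC)
    for i in range(0,w,10): cv2.line(c,(i*s,0),(i*s,6 if i%50 else 14),(0,0,255),1); cv2.putText(c,str(x+i),(i*s,22),0,.35,(0,0,255)) if i%20==0 else 0
    for i in range(0,h,10): cv2.line(c,(0,i*s),(6,i*s),(0,0,255),1); cv2.putText(c,str(y+i),(8,i*s+4),0,.35,(0,0,255)) if i%20==0 else 0
    cv2.imwrite(n,c)
crop(280,150,155,120,5,"pics/c_tester.png")
crop(80,165,150,115,5,"pics/c_bars.png")
E
```

```text
(no output)
```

View pics/c_tester.png

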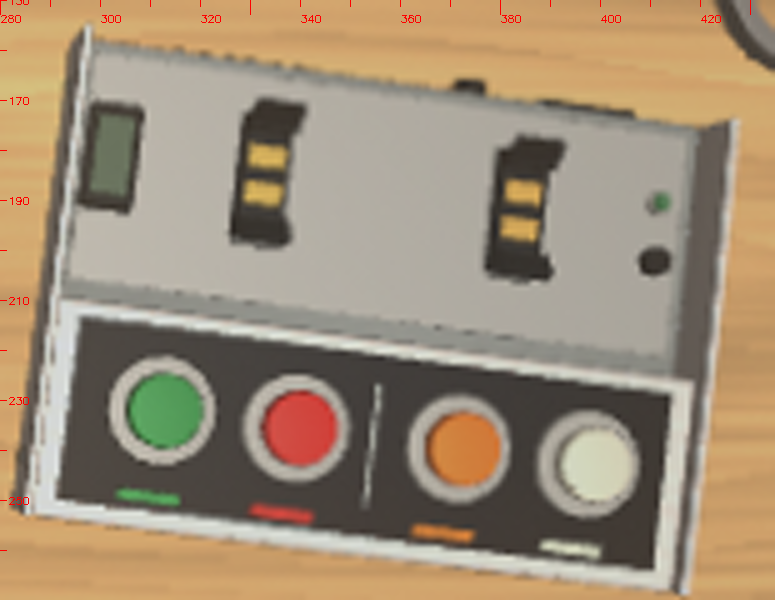

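View pics/c_bars.png

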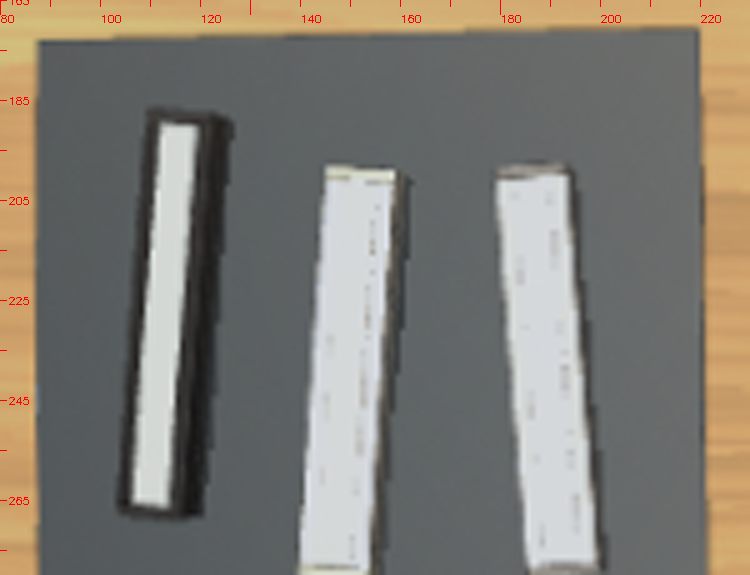

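```bash
cat > h.py <<'E'
import numpy as np,cv2
def ray(c,px,z):
    u=cv2.undistortPoints(np.array([[px]],float),c["intrinsics"],c["distortion"])[0,0]
    T=c["camera_from_world"];R=T[:3,:3];o=-R.T@T[:3,3];d=R.T@np.array([*u,1]);return o+d*(z-o[2])/d[2]
def proj(c,P):
    T=c["camera_from_world"];p,_=cv2.projectPoints(np.atleast_2d(P).astype(float),cv2.Rodrigues(T[:3,:3])[0],T[:3,3],c["intrinsics"],c["distortion"]);return p[:,0]
E
python3 - <<'E'
from h import *
np.set_printoptions(precision=2,suppress=True)
c=dict(np.load("top.npz"));s=dict(np.load("scene.npz"))
px=[(313,232),(340.1,235.6),(372.7,239.8),(399.8,243),(333,184.6),(384.2,191.6)]
loc=np.array([(-60,105),(-60,40),(-60,-40),(-60,-105),(60,65),(60,-65)],float);z=[82]*4+[46]*2
W=np.array([ray(c,p,h)[:2] for p,h in zip(px,z)])
lm=loc.mean(0);wm=W.mean(0);a=(loc-lm);b=(W-wm)
th=np.arctan2((a[:,0]*b[:,1]-a[:,1]*b[:,0]).sum(),(a*b).sum())
R=np.array([[np.cos(th),-np.sin(th)],[np.sin(th),np.cos(th)]]);t=wm-R@lm
print(W,"th",th,"t",t,"res",W-(loc@R.T+t))
print("cradle",R@[60,0]+t,np.hypot(*(R@[60,0]+t)))
B=np.array([ray(c,p,34)[:2] for p in [(112,189.4),(119.8,190),(114.4,266.6),(106.2,266.4)]])
print(B,B.mean(0)); d=(B[0]+B[1]-B[2]-B[3])/2;print("len",np.hypot(*d),"w",np.hypot(*(B[0]-B[1])),"ang",np.arctan2(d[1],d[0]))
# check in scene
f=cv2.resize(s["frame"],None,fx=3,fy=3,interpolation=cv2.INTER_CUBIC)
P=[[*(R@l+t),h] for l,h in zip(loc,z)]+[[*b,34] for b in B]
for q in proj(s,P): cv2.circle(f,tuple((q*3+1).astype(int)),3,(255,0,255),1)
cv2.imwrite("pics/chk.png",f[270:820,400:1200])
E
```

```text
[[ 517.48 -112.77]
 [ 509.26 -176.99]
 [ 499.36 -255.65]
 [ 491.51 -322.6 ]
 [ 632.06 -167.72]
 [ 616.41 -296.38]] th -0.12359927307401754 t [ 564.19 -224.48] res [[-0.12  0.12]
 [-0.32  0.4 ]
 [-0.36  1.14]
 [-0.2  -1.31]
 [ 0.31 -0.34]
 [ 0.68  0.  ]]
cradle [ 623.74 -231.88] 665.4447015972563
[[615.55 372.58]
 [614.27 352.91]
 [427.15 362.65]
 [427.13 383.24]] [521.03 367.84]
len 188.04921455601576 w 19.711193632096318 ang -0.054265505665205806
```

View pics/chk.png

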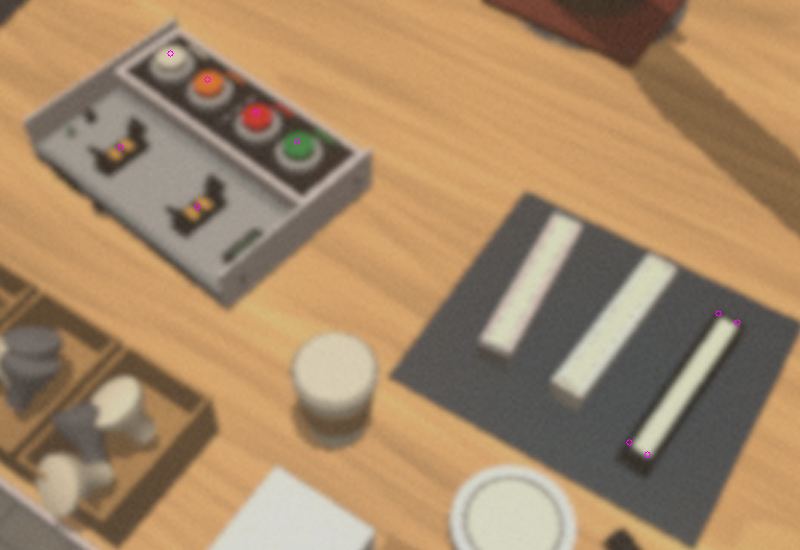

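Fit residuals are about 1 mm and the scene view agrees to about 1 px. The diffuser measures 188×19.7 mm, which is plausible for an 18 mm wide diffuser on a 200 mm bar. Next I check the box-edge clearance and the IK.

```bash
cat >> h.py <<'E'
from scipy.spatial.transform import Rotation as Ro
def quat(jaw):  # tool y down, z horizontal at angle jaw
    y=np.array([0,0,-1.]);z=np.array([np.cos(jaw),np.sin(jaw),0]);x=np.cross(y,z)
    q=Ro.from_matrix(np.c_[x,y,z]).as_quat();return q[[3,0,1,2]]
TH=-0.1236;T0=np.array([564.19,-224.48]);RT=np.array([[np.cos(TH),-np.sin(TH)],[np.sin(TH),np.cos(TH)]])
def tw(x,y): return RT@[x,y]+T0
BAR=np.array([521.,367.8]);BA=-0.054
E
python3 - <<'E'
from h import *
from cell import ctrl,solver,get_obs
np.set_printoptions(precision=2,suppress=True)
c=dict(np.load("top.npz"))
for p in [(292.5,211),(346,217.5),(418,226.5)]:
  for z in(58,): print("box edge local x,y",RT.T@(ray(c,p,z)[:2]-T0))
o=get_obs();q=o["tool_rot"];print("tool axes",Ro.from_quat(q[[1,2,3,0]]).as_matrix())
for k in(1,-1):
  for nm,p,a,zz in [("grasp",BAR,BA+k*np.pi/2,29),("grasp hi",BAR,BA+k*np.pi/2,200),("cr",tw(60,0),TH,71),("cr",tw(60,0),TH+np.pi,71),("cr hi",tw(60,0),TH,200)]+[("btn",tw(-60,y),TH+(0 if k==1 else np.pi),93) for y in(105,-105)]:
    print(k,nm,solver.ik([*p,zz],quat(a)))
E
```

```text
box edge local x,y [-16.86 156.31]
box edge local x,y [-15.44  25.96]
box edge local x,y [ -14.34 -157.04]
tool axes [[ 0.9  -0.    0.43]
 [-0.43 -0.    0.9 ]
 [ 0.   -1.   -0.  ]]
1 grasp [-0.78  0.49  0.12  1.71 -0.07  0.94  0.89]
1 grasp hi [-0.8   0.33  0.14  1.56 -0.05  1.26  0.87]
1 cr [-0.41  0.73  1.02  1.64 -0.67  1.16  0.65]
1 cr [-0.49  0.86  1.21  1.64 -0.84  1.25 -2.37]
1 cr hi [-0.41  0.56  1.02  1.51 -0.49  1.34  0.53]
1 btn [-0.64  0.31  0.9   1.96 -0.29  1.    0.27]
1 btn [-0.3   0.52  1.03  1.83 -0.5   1.09  0.8 ]
-1 grasp [-1.09  0.54  0.53  1.73 -0.33  0.96 -2.06]
-1 grasp hi [-1.12  0.36  0.56  1.57 -0.2   1.26 -2.15]
-1 cr [-0.41  0.73  1.02  1.64 -0.67  1.16  0.65]
-1 cr [-0.49  0.86  1.21  1.64 -0.84  1.25 -2.37]
-1 cr hi [-0.41  0.56  1.02  1.51 -0.49  1.34  0.53]
-1 btn [-0.92  0.62  1.38  1.97 -0.68  1.14 -2.53]
-1 btn [-0.4   0.64  1.22  1.83 -0.66  1.15 -2.21]
```

```bash
python3 - <<'E'
from h import *
from cell import ctrl,solver,get_obs,cams
np.set_printoptions(precision=2,suppress=True)
q=quat(BA+np.pi/2)
ctrl.move_ptp([*BAR,150],q)
print(get_obs()["ee_pos"],get_obs()["clock"])
print(ctrl.move_linear([*BAR,28],v=100,threshold=15))
o=get_obs();print(o["ee_pos"],o["ft_force"])
ctrl.clamp(30)
o=get_obs();print(o["ee_pos"],o["ft_force"],o["opening"])
ctrl.move_linear([*BAR,200],v=120)
o=get_obs();print(o["ee_pos"],o["ft_force"],o["opening"],o["clock"])
for n in("scene","top"): c=cams.capture(n);cv2.imwrite(f"pics/{n}1.png",c["frame"])
E
```

```text
[520.15 369.38 150.29] 1.3833
False
[521.43 368.09  28.76] [-0.05  0.45  1.03]
[521.   367.94  28.  ] [-0.22  0.94 -0.83] 34.08082314540532
[520.66 367.55 199.05] [-0.9  -1.22 -3.38] 33.81489700516922 5.25
```

View pics/scene1.png

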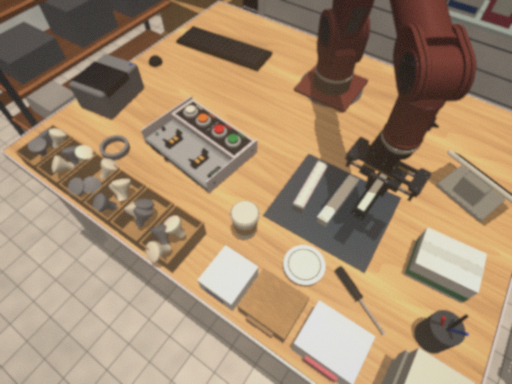

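View pics/top1.png

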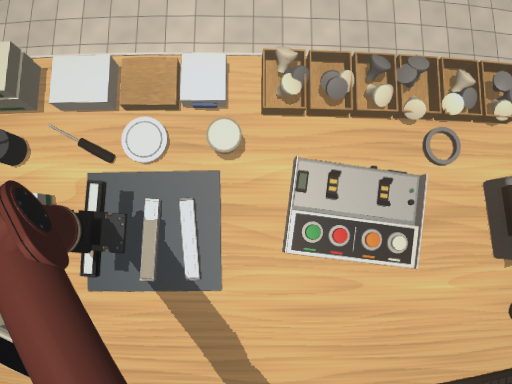

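The bar is held: opening 33.8 mm, about 3 N of weight, and the top view shows it lifted at (92,228). The other two bars haven't moved. Next I carry it over the cradle.

```bash
python3 - <<'E'
from h import *
from cell import ctrl,solver,get_obs,cams
np.set_printoptions(precision=2,suppress=True)
C=tw(60,0)
ctrl.move_ptp([*C,200],quat(TH))
ctrl.move_linear([*C,115],v=100)
ctrl.dwell(0.2)
o=get_obs();print(o["ee_pos"],o["ft_force"],o["opening"],o["clock"],C)
for n in("scene","top"):
    c=cams.capture(n)
    f=c["frame"];np.savez(n+"2.npz",**c)
    x,y=(135,90) if n=="scene" else (275,145)
    cv2.imwrite(f"pics/{n}2.png",cv2.resize(f[y:y+120,x:x+160],None,fx=5,fy=5,interpolation=cv2.INTER_CUBIC))
E
```

```text
[ 624.04 -231.98  115.63] [-0.16 -0.45 -2.89] 33.889268814286595 8.725 [ 623.73 -231.88]
```

View pics/scene2.png

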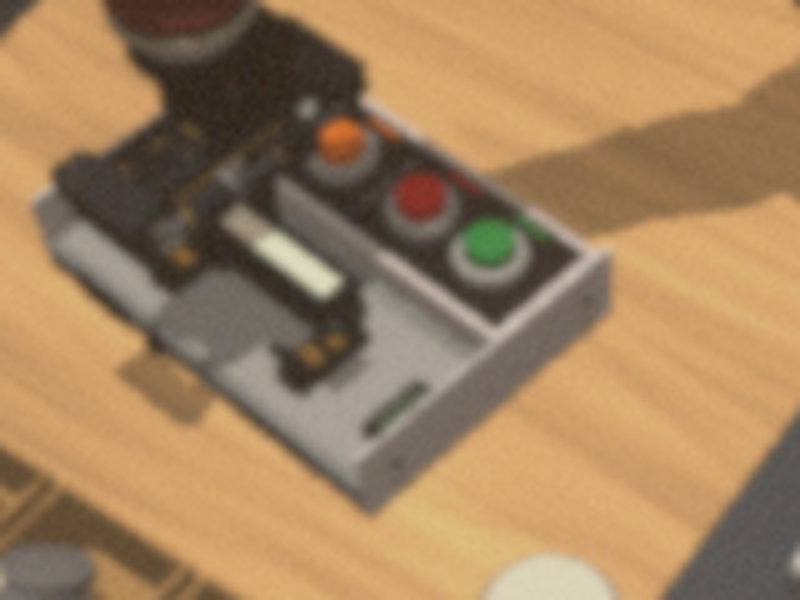

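View pics/top2.png

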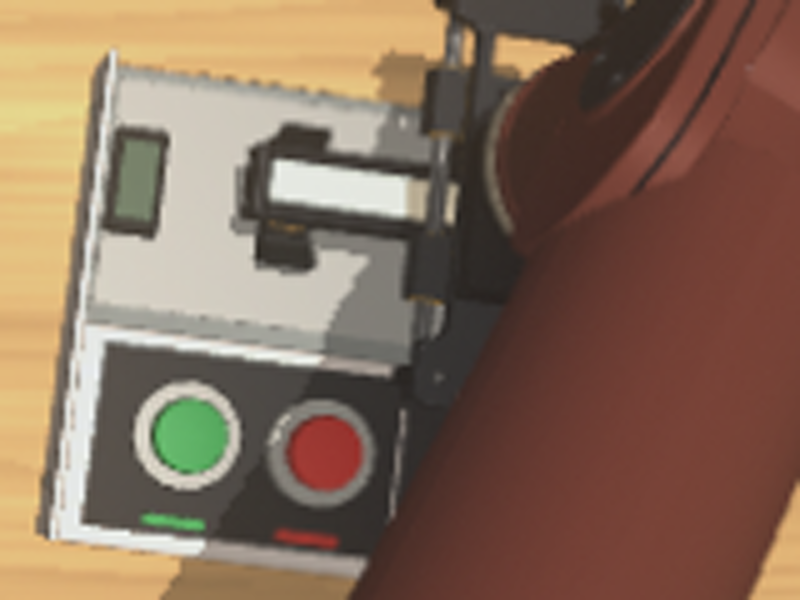

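```bash
python3 - <<'E'
from h import *
c=dict(np.load("top2.npz"))
for p in [(270,160),(272,205),(405,178),(405,220)]:
    print(p,RT.T@(ray(c,(275+p[0]/5,145+p[1]/5),121)[:2]-T0))
s=dict(np.load("scene2.npz"))
for p in [(345,270),(322,300)]: print(p,RT.T@(ray(s,(135+p[0]/5,90+p[1]/5),121)[:2]-T0))
E
```

```text
(270, 160) [67.64227858 90.53584876]
(272, 205) [47.46042464 87.19387107]
(405, 178) [68.05679613 27.61293254]
(405, 220) [48.99890762 25.41165272]
(345, 270) [45.16211604 86.71589044]
(322, 300) [71.46889342 94.0248395 ]
```

```bash
python3 - <<'E'
from h import *
from cell import ctrl,solver,get_obs,cams
np.set_printoptions(precision=2,suppress=True)
C=tw(61.5,3)
ctrl.move_linear([*C,90],v=60)
r=ctrl.move_linear([*C,68.5],v=20,threshold=8)
ctrl.dwell(0.2)
o=get_obs();print(r,o["ee_pos"],o["ft_force"],o["opening"],o["clock"],C)
for n in("scene","top"):
    c=cams.capture(n)
    f=c["frame"];np.savez(n+"3.npz",**c)
    x,y=(135,90) if n=="scene" else (275,145)
    cv2.imwrite(f"pics/{n}3.png",cv2.resize(f[y:y+120,x:x+160],None,fx=5,fy=5,interpolation=cv2.INTER_CUBIC))
E
```

```text
True [ 625.48 -229.04   70.  ] [-0.32  0.49  5.42] 34.004223248078674 10.5167 [ 625.59 -229.08]
```

View pics/scene3.png

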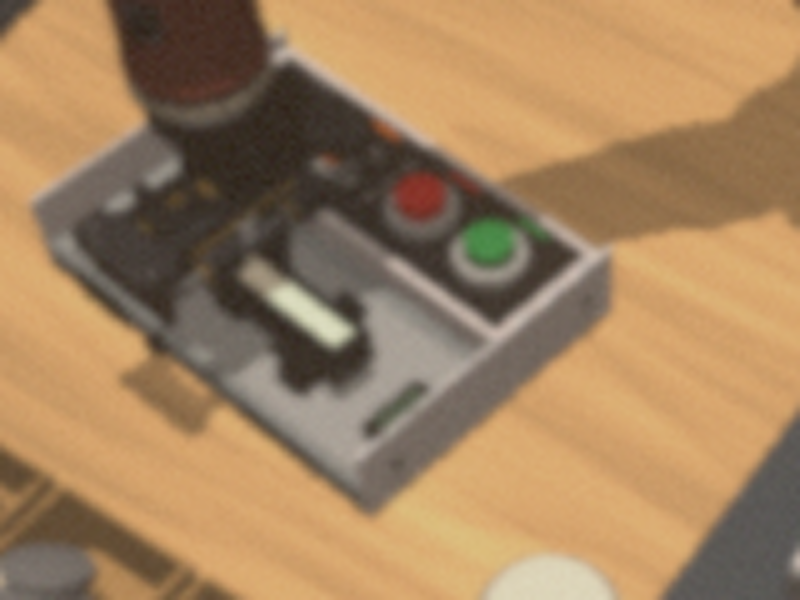

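View pics/top3.png

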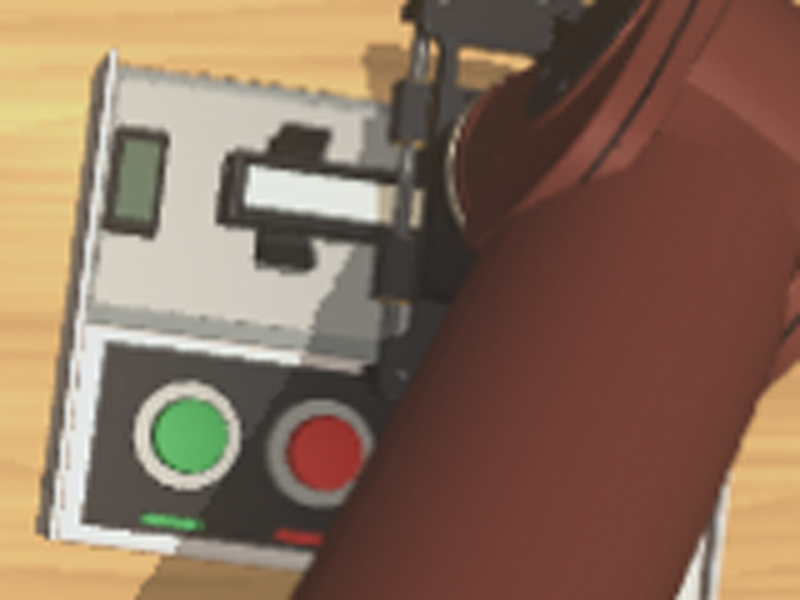

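The bar made contact at TCP z 70.0, the predicted height, and both views show it between the saddle lips. Releasing and looking.

```bash
python3 - <<'E'
from h import *
from cell import ctrl,solver,get_obs,cams
np.set_printoptions(precision=2,suppress=True)
C=tw(61.5,3)
ctrl.release()
ctrl.dwell(0.2)
o=get_obs();print(o["ee_pos"],o["ft_force"],o["opening"])
ctrl.move_linear([*C,180],v=100)
ctrl.clamp(20)
ctrl.move_ptp([*tw(-60,190),180],quat(TH))
o=get_obs();print(o["ee_pos"],o["ft_force"],o["opening"],o["clock"])
for n in("scene","top"):
    c=cams.capture(n)
    f=c["frame"];np.savez(n+"4.npz",**c)
    x,y=(135,90) if n=="scene" else (275,145)
    cv2.imwrite(f"pics/{n}4.png",cv2.resize(f[y:y+120,x:x+160],None,fx=5,fy=5,interpolation=cv2.INTER_CUBIC))
E
```

```text
[ 624.64 -228.6    68.88] [0.41 0.44 0.68] 87.16663626476291
[528.78 -29.45 180.53] [ 0.01 -0.36 -0.37] 0.13637402732943715 15.5917
```

View pics/scene4.png

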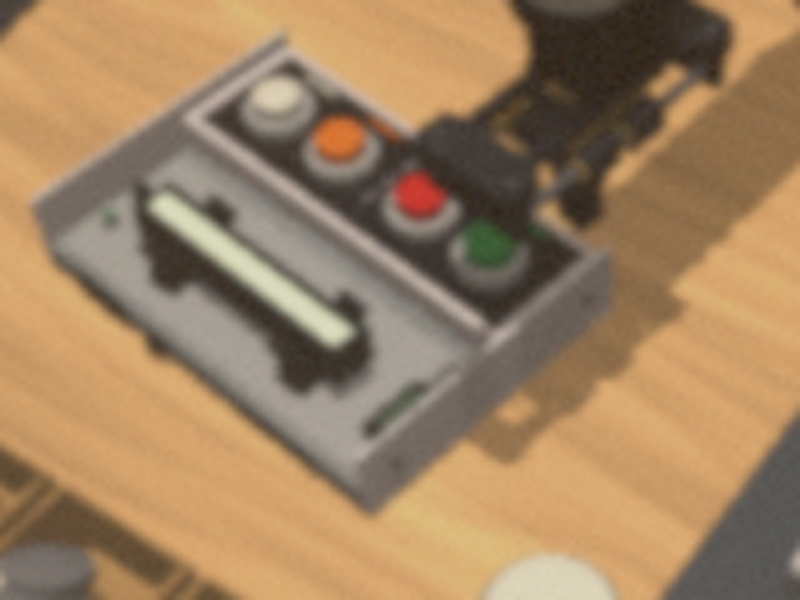

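View pics/top4.png

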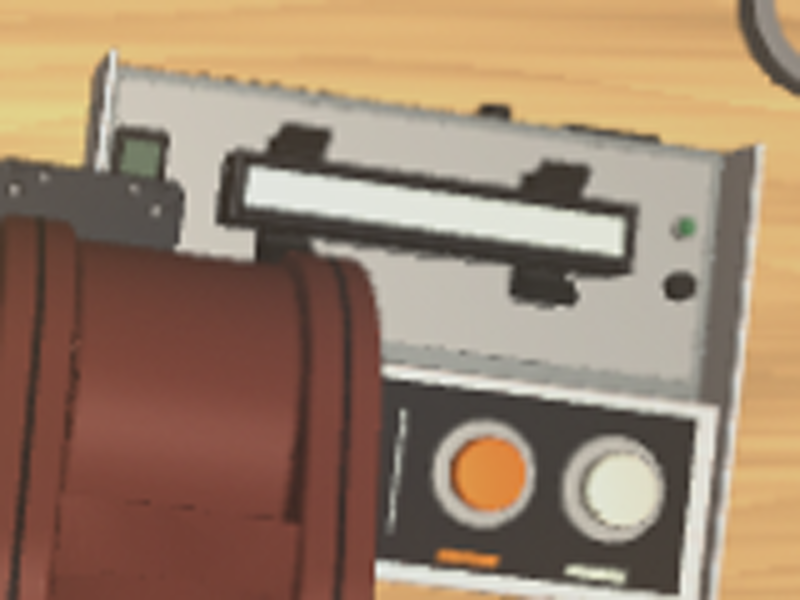

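```bash
python3 - <<'E'
from h import *
c=dict(np.load("top4.npz"));s=dict(np.load("scene4.npz"))
A=[RT.T@(ray(c,(275+p[0]/5,145+p[1]/5),76)[:2]-T0) for p in [(246,166),(246,206),(630,215),(627,258)]]
print(np.round(A,1),np.mean(A,0))
A=[RT.T@(ray(s,(135+p[0]/5,90+p[1]/5),76)[:2]-T0) for p in [(151,213),(172,194),(358,325),(332,348)]]
print(np.round(A,1),np.mean(A,0))
E
```

```text
[[ 69.1  93.3]
 [ 50.3  91. ]
 [ 71.5 -96.3]
 [ 50.7 -97.1]] [60.41525566 -2.25436789]
[[ 73.3 -81.2]
 [ 52.4 -84.2]
 [ 48.1  94.1]
 [ 72.2  95.5]] [61.50731683  6.0315346 ]
```

The bar is at tester x ≈ 60.5, y ≈ −2, square and seated at the right height, with all caps up. Pressing green first.

```bash
cat >> h.py <<'E'
from cell import ctrl,solver,get_obs,cams
def press(y,first=False):
    P=tw(-60,y)
    ctrl.move_linear([*P,125],v=120)
    ctrl.dwell(0.2)
    f0=get_obs()["ft_force"][2]
    r=ctrl.move_linear([*P,90.5],v=30,threshold=12)
    ctrl.dwell(0.3)
    o=get_obs();print(y,r,o["ee_pos"],"dF",o["ft_force"][2]-f0,o["clock"])
    ctrl.move_linear([*P,125],v=100);ctrl.dwell(.2)
E
python3 - <<'E'
from h import *
np.set_printoptions(precision=2,suppress=True)
press(105)
E
```

```text
105 True [ 517.51 -112.91   93.44] dF 12.10036897429933 18.1667
```

Green bottomed: 12 N against the 5 N needed, tip at 74.4 mm. Now the rest in order.

```bash
python3 - <<'E'
from h import *
np.set_printoptions(precision=2,suppress=True)
for y in(-40,-105,40): press(y)
ctrl.move_linear([*tw(-60,40),180],v=120)
ctrl.move_ptp([*tw(-60,260),200],quat(TH))
ctrl.dwell(.3)
o=get_obs();print(o["ee_pos"],o["ft_force"],o["clock"])
for n in("scene","top"):
    c=cams.capture(n)
    f=c["frame"];np.savez(n+"5.npz",**c)
    cv2.imwrite(f"pics/{n}5.png",cv2.resize(f,(800,600),interpolation=cv2.INTER_CUBIC))
E
```

```text
-40 True [ 499.62 -256.77   93.45] dF 8.797680718582406 21.6833
-105 True [ 491.63 -321.26   93.47] dF 9.233113562047121 24.5333
40 True [ 509.49 -177.36   93.41] dF 8.407243749890915 28.05
[536.72  39.64 199.97] [0.22 0.07 0.07] 30.5167
```

View pics/scene5.png

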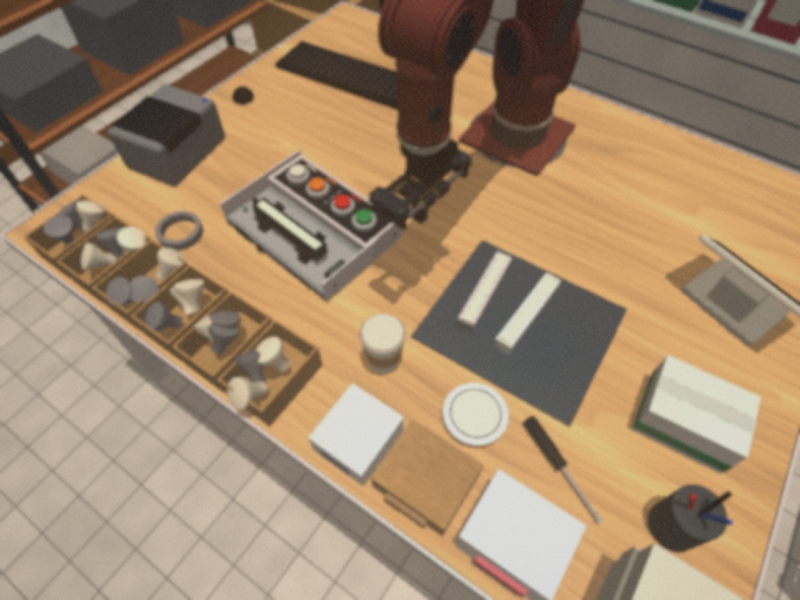

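View pics/top5.png

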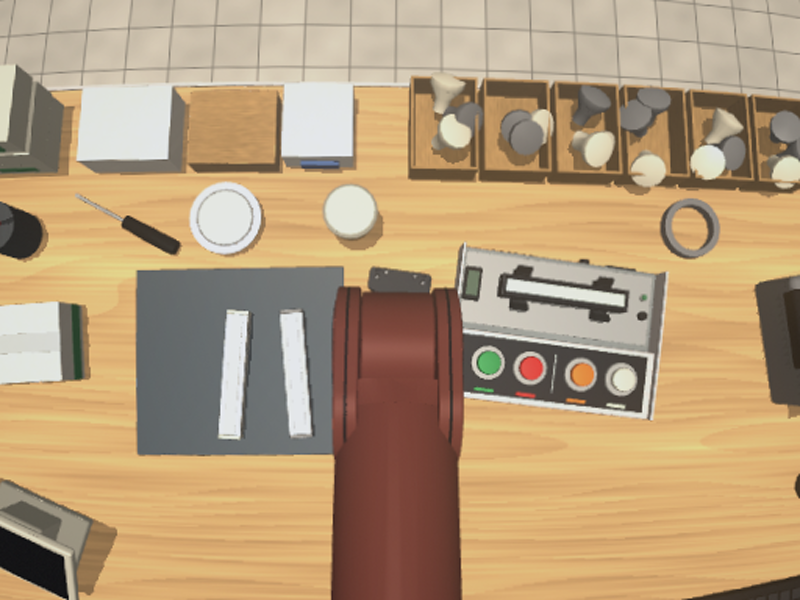

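The last pictures show the bar in the cradle (top view, around (566,292)), all four caps up, and the other bars, cup and downlight where they started. The arm is clear of everything. Handing in.

```bash
python3 -c "
from cell import ctrl
print(ctrl.sign_off())"
```

```text
the job is handed in; nothing more can be done
None
```

The black bar is in the tester's cradle, diffuser up and released. I then pressed green, amber, white and red one at a time and handed the job in at about 30.5 s of the 61 s allowed. The hand-in reports no verdict.

- **Bar:** It touched the saddles at the predicted height. Measured in the pictures after release, its centre was about 0.5 mm across and 2 mm along from the cradle's centre, and it lay square.
- **Buttons:** Each press stopped on the force limit with the fingertips about 7.6 mm below the top of the raised cap. The force was 8–12 N, above the 5 N for fully down. Button travel cannot be read directly; I took it from tool height and force.
- **Last look:** All four caps were up, the bar was still in the cradle, and the arm was clear with almost no force on it. The other bars, the cup and the downlight looked unmoved by eye.
- **Disagreement:** The scene camera put the bar's centre about 1 mm across and 8 mm along from where the top camera did. I trusted the top view because the scene picture is blurrier; both readings are within the limits.

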